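# Tap-test the three suspension springs of a turntable chassis

### The arm

A 6-joint arm with a two-finger parallel gripper is mounted at the origin on the work surface. World frame = base frame: x ahead of the robot, y to its left, z up, the work surface at z = 0. Lengths are in m, angles in rad, forces in N, time in s.
With the tool pointing down it reaches from about 0.3 to 0.875 m from the base axis. Payload 6.4 kg.
Tool frame: the origin (TCP) lies between the finger pads; the fingertips stand ctrl.tip_reach ahead of it and the grasp point (between the pads) lies 11 mm behind it (ctrl.tip_reach is the distance from the TCP to the fingertips, in m); z points along the fingers, x is the direction in which the jaws open and shut, and the axes are right-handed (so a half turn about z gives the same grasp; the last joint's range is limited). The gripper opens to 85 mm and grips with 20 to 120 N. Pads are 22 mm wide; open, the fingers measure 114 mm over their backs; the gripper's body (76 mm by 85 mm) begins 54 mm behind the grasp point. The pads swing forward as they close: fully open they stand 13 mm farther back than shut.
Start: joints at [-1.445, 0.181, 1.607, -0, 1.354, -0.206], TCP at [0.187, -0.544, 0.239] pointing down, gripper open.
Joint ranges: [-2.99, 2.99], [-0.89, 2.07], [0.3, 2.58], [-1.14, 4.28], [0, 2.63], [-3.12, 3.12]. Speed limits (rad/s): [2.57, 2.57, 3.01, 3.14, 3.14, 3.14].

### API

Orientations are given as a unit quaternion [w, x, y, z].
In Python, from bench import telemetry, viewer, ticket, nets, ctrl gives the robot as it stands.
- The arm moves only by the tool step_arm, never from a script. Its argument "plan" is a list of rows, each a list of 2 entries, a list of its own where there are three numbers: the shift along the tool's x, y, z in m, then the turn, a rotation vector about the tool's x, y, z in degrees. A call has 1 to 5 rows; each row is the pose to reach, as a shift and turn from the pose commanded when the call began, along the tool's axes at that moment; what a row does not reach only later rows make up. A row lasts 1/10 s, in which the tool goes at most 50 mm and 8.59 degrees, less where a joint would pass 70% of its speed; a pose out of reach is approached as far as the arm can. A call with a gripper value outside its range is refused whole. "fingers" is the opening in per cent of the stroke, from 0 (shut) to 100 (fully open), set as the call begins (left out, the last holds). The fingers move at their own pace and stop on an object; the grip force is fixed at half the most. Time passes only in rows, so rows that repeat a pose let the fingers close. It gives the time, the measured TCP pose, the force and the opening at its end, in the units of the state.
- telemetry.get_obs(): the state, without advancing time (a new reading comes with each control period).
- viewer.camera(name): name is "scene" or "top"; returns the picture (384x512x3 uint8, red, green, blue); there is no depth.
- viewer.get_calibration(name): a dict with "K" (3x3 intrinsics, pixels), "dist" ([k1, k2, p1, p2, k3] as OpenCV has them; the pictures are not rectified), "origin" and "orientation" of the camera in the world. Camera axes: x right, y up, looking along -z (the intrinsics and any distortion apply to the point x, -y, -z); pixel columns grow to the right and rows downward; lengths in m; the calibration is good to about 2 mm. A picture is of the moment at which its call begins. get_calibration takes no time and is no camera call.
- ticket.hand_in(): hands the job in, once; it reports no verdict.
Trained networks look in the newest picture that a camera, given by its name, has taken for a name from the list of things; names that differ only in an ending like _2 or _b are one class to them, and where a whole thing is asked for, a point or a joint stands for the part that bears it (a point fixed in the world has none). Each returns a list of dicts, best first, with "score" (0 to 1); they miss things now and then, are a little off and sometimes report something else, mostly with a low value. They report only what shows in the picture. A call takes as long as a camera call.
- nets.boxes_of(thing, camera): "extent" ([left, top, right, bottom] in pixels, round what is visible of it).
The state is a dict: "time_s": time; "q": joint angles; "dq": joint speeds; "joint_efforts": joint torques, N m; "eef_pos": TCP position; "eef_rot": TCP orientation; "wrist_force": force on the tool from outside, world axes, zero at the start; "torque": the same for the moment, N m; "opening": opening from 0.0 (shut) to 1.0 (fully open).
Only numpy, scipy, OpenCV 4.12 (cv2) and the standard library are available. Lean on these libraries where they do the work, as an engineer would, in place of code of your own. Each camera call takes 0.05 s, during which the arm holds its last target.

### The job

Check the suspension springs of the turntable chassis on the packing bench with the fingertips: lightly press the spring cap beside the open ring ear, then the one beside the solid disc ear, and last the one on the side without an ear. Press each cap down by about 6 mm, never so far that it bottoms, and let it spring fully back up before going to the next. Do not lift or shift the chassis, do not touch the bearing pin at its centre, leave the other things where they are, and finish clear of everything.

Things in the scene. Friction and masses are not known exactly. Their poses are not given: they have to be found in the camera images.
- chassis: loose grey aluminium turntable chassis (1.6 kg nominal) lying flat on the bench: a ring 230 mm across and 22 mm high with a central hub and three spokes, and two ears outside the ring. Origin at the centre of its underside, z up. Three identical spring caps stand on the ring, 100 mm from the centre, at angles 90 (by the open ear), 210 (by the solid ear) and 330 degrees (no ear) from its x axis, counter-clockwise seen from above. Its turn on the bench can be anything.
- cap_motor_top (a point): centre of the flat top of the spring cap beside the open ring ear. Plain steel round cap, 32 mm diameter, rising 24 mm out of a dark collar (44 mm outside diameter) on the chassis ring; at rest its top is 76 mm above the bench. The point moves down with the cap. z is up, away from the bench.
- cap_arm_top (a point): centre of the flat top of the spring cap beside the solid disc ear. Plain steel round cap, 32 mm diameter, rising 24 mm out of a dark collar (44 mm outside diameter) on the chassis ring; at rest its top is 76 mm above the bench. The point moves down with the cap. z is up, away from the bench.
- cap_plain_top (a point): centre of the flat top of the spring cap on the plain side of the ring, where there is no ear. Plain steel round cap, 32 mm diameter, rising 24 mm out of a dark collar (44 mm outside diameter) on the chassis ring; at rest its top is 76 mm above the bench. The point moves down with the cap. z is up, away from the bench.
- cap_motor (a joint): cap by the open ear: how far this spring cap is pushed down, m: 0 = fully up as at rest, 0.018 = bottomed. Stiffness 500 N/m after a preload of about 1 N (2.5 N at 3 mm, 5 N at 8 mm, 10 N when bottomed); it springs back up by itself.
- cap_arm (a joint): cap by the solid ear: how far this spring cap is pushed down, m: 0 = fully up as at rest, 0.018 = bottomed. Stiffness 500 N/m after a preload of about 1 N (2.5 N at 3 mm, 5 N at 8 mm, 10 N when bottomed); it springs back up by itself.
- cap_plain (a joint): cap where there is no ear: how far this spring cap is pushed down, m: 0 = fully up as at rest, 0.018 = bottomed. Stiffness 500 N/m after a preload of about 1 N (2.5 N at 3 mm, 5 N at 8 mm, 10 N when bottomed); it springs back up by itself.
- open_ear (a point): centre of the open ring ear (80 mm outside, 64 mm hole, 21 mm high), 152 mm from the chassis centre, at the level of the ear's top
- solid_ear (a point): centre of the top of the solid disc ear (72 mm across, 21 mm high, no hole), 147 mm from the chassis centre
- bearing: main bearing with a thin upright 10 mm spindle pin at the centre of the chassis, its tip 63 mm above the bench; origin 23.5 mm above the bench. Not to be touched.
- clamp: bystander: steel waisted record clamp, 34 mm across, 42 mm high, loose on the bench in an opening between the spokes; origin under its centre
- level: bystander: round black bubble level, 34 mm across, 13 mm high, loose on the bench in another opening between the spokes; origin under its centre
- counterweight: bystander: steel tonearm counterweight, 32 mm across, 32 mm high, loose just outside the ring; origin under its centre
- jar: bystander: small amber glass jar with black cap, 38 mm across, 46 mm high, loose just outside the ring; origin under its centre
- carton: bystander: small closed cardboard carton 100 x 140 x 50 mm at the left; origin under its centre
- driver: bystander: screwdriver lying on the bench at the left
- screw_cup: bystander: white bowl, 70 mm across, 45 mm high, at the right; origin under its centre

How it is judged:
On the way, in this order (a step that is already met when the one before it is completed fails the run):
1. the cap beside the open ring ear is pressed down at least 3 mm by the fingers while the other two are up (value of joint cap_motor above 0.003 m and contact force between the fingers and chassis above 0.5 N and value of joint each of cap_arm, cap_plain below 0.0015 m), for 0.05 s.
2. the cap beside the solid disc ear is pressed down at least 3 mm by the fingers while the other two are up (value of joint cap_arm above 0.003 m and contact force between the fingers and chassis above 0.5 N and value of joint each of cap_motor, cap_plain below 0.0015 m), for 0.05 s.
3. the cap on the side without an ear is pressed down at least 3 mm by the fingers while the other two are up (value of joint cap_plain above 0.003 m and contact force between the fingers and chassis above 0.5 N and value of joint each of cap_motor, cap_arm below 0.0015 m), for 0.05 s.
At the end, for the whole second after the job is handed in: all three caps are back up (within 1.5 mm), the chassis lies at rest within 10 mm of where it was (its centre and its open ear), and every bystander is within 15 mm of where it was (value of joint each of cap_motor, cap_arm, cap_plain below 0.0015 m and distance of each of chassis, open_ear from where it was at the start of the episode below 0.01 m and linear speed of chassis below 0.01 m/s and distance of each of clamp, level, counterweight, jar, carton, driver, screw_cup from where it was at the start of the episode below 0.015 m); the robot touches nothing.
It fails at once if a spring cap is bottomed (pushed more than 16 mm) (value of joint any of cap_motor, cap_arm, cap_plain above 0.016 m).
It fails at once if the chassis or a cap is pushed or struck with more than 20 N (contact force between any of the fingers, the arm and chassis above 20 N).
It fails at once if the chassis is lifted, tipped (over 0.06 rad) or shifted by more than 10 mm (distance of any of chassis, open_ear from where it was at the start of the episode above 0.01 m or angle between chassis's own z axis and vertical above 0.06 rad).
It fails at once if the bearing pin is touched (contact force between any of the fingers, the arm and bearing above 0.5 N).
It fails at once if a bystander is moved by more than 15 mm or lifted (distance of any of clamp, level, counterweight, jar, carton, driver, screw_cup from where it was at the start of the episode above 0.015 m).
It also fails if it takes over 45 s, if anything falls off the work surface, if the arm or the gripper's body presses on something with over 40 N, if the wrist force passes 120 N, or if a joint passes its speed limit or range.

## Working session

There is one attempt and no reset: what is moved stays moved. The work goes in short steps, Python scripts to look and compute and a tool call to move; the robot and the scene stay as the last step left them, time stands still between calls to the robot, and variables do not carry over. Pictures are saved under pics/ and viewed, and the job is handed in when it is done.

Besides the shell and the picture viewer there is one more tool, called as a command line: name --argument value ..., lists and objects as JSON in quotes. step_arm: Moves the arm, as the interface text tells. Its arguments: {"type":"object","properties":{"plan":{"type":"array"},"fingers":{"type":"number"}},"required":["plan"]}

```bash
mkdir -p pics; ls
python3 - <<'E'
from bench import telemetry, viewer, ticket, nets, ctrl
import cv2
print(telemetry.get_obs(), ctrl.tip_reach)
for n in ["scene","top"]:
    im=viewer.camera(n); cv2.imwrite(f"pics/{n}0.png",im[:,:,::-1])
    print(n,viewer.get_calibration(n))
    for t in ["cap_motor_top","open_ear","solid_ear","bearing","chassis","clamp","jar","counterweight"]:
        print(t,[(round(d['score'],2),[round(float(x),1) for x in d['extent']]) for d in nets.boxes_of(t,n)][:4])
E
```

```text
pics
{'time_s': 0.0, 'q': array([-1.44529959e+00,  1.81576878e-01,  1.60800885e+00, -2.15897333e-05,
        1.35381133e+00, -2.06281471e-01]), 'dq': array([ 2.46239642e-04, -6.73125308e-04,  7.28501604e-04, -8.85046013e-04,
        8.33514708e-05,  1.19612119e-03]), 'joint_efforts': array([ 2.65458611e-04, -4.44867110e+01, -3.51340699e+01, -2.44507291e-04,
        8.90400843e-03,  1.06179462e-05]), 'eef_pos': array([ 0.18724213, -0.54308104,  0.23836359]), 'eef_rot': array([-6.56050141e-04,  8.14164636e-01, -5.80633388e-01, -6.19420299e-04]), 'wrist_force': array([ 0.42885261,  0.11874365, -0.19513492]), 'torque': array([-0.05400998, -0.01588016, -0.04758043]), 'opening': 1.0015798718059608} 0.008
scene {'K': array([[348.05912887,   0.        , 251.58102722],
       [  0.        , 348.05912887, 184.68501387],
       [  0.        ,   0.        ,   1.        ]]), 'dist': array([-0.0812409,  0.       ,  0.       ,  0.       ,  0.       ]), 'origin': array([ 1.03372683, -0.3454789 ,  0.71775136]), 'orientation': array([0.8236044 , 0.3272961 , 0.16795482, 0.43167607])}
cap_motor_top []
o
[... 507 characters left out ...]
ay([-0.08369941,  0.        ,  0.        ,  0.        ,  0.        ]), 'origin': array([0.40484146, 0.00493523, 1.08838786]), 'orientation': array([-0.69743176, -0.05715049,  0.05449501,  0.7122872 ])}
cap_motor_top [(0.58, [234.5, 201.4, 247.7, 216.9])]
open_ear [(0.61, [192.7, 160.4, 289.2, 253.7])]
solid_ear [(0.34, [122.4, 232.2, 153.3, 298.8])]
bearing [(0.55, [225.3, 192.2, 231.6, 197.2])]
chassis [(0.64, [189.9, 157.0, 289.5, 253.1]), (0.56, [167.6, 195.0, 181.1, 209.4]), (0.35, [200.8, 160.6, 211.2, 170.4])]
clamp [(0.51, [234.0, 204.2, 249.1, 217.4])]
jar [(0.52, [166.2, 196.3, 183.2, 210.2])]
counterweight [(0.45, [256.9, 240.7, 264.4, 248.5]), (0.15, [167.1, 194.2, 182.9, 208.0])]
```

Run:
```python
import cv2
a=cv2.imread("pics/top0.png")[130:280,140:340]; cv2.imwrite("pics/top0z.png",cv2.resize(a,None,fx=4,fy=4,interpolation=cv2.INTER_CUBIC))
a=cv2.imread("pics/scene0.png")[130:250,190:350]; cv2.imwrite("pics/scene0z.png",cv2.resize(a,None,fx=5,fy=5,interpolation=cv2.INTER_CUBIC))
```

```text
(no output)
```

View pics/top0z.png

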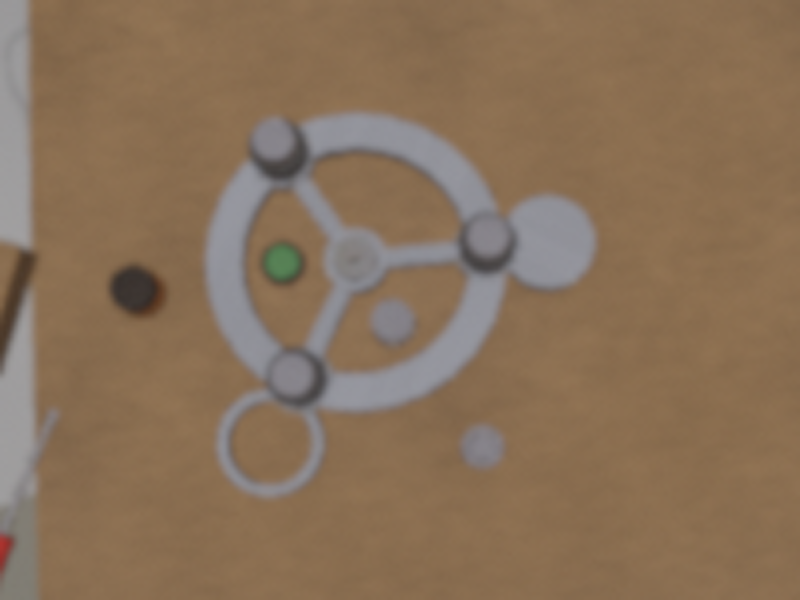

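View pics/scene0z.png

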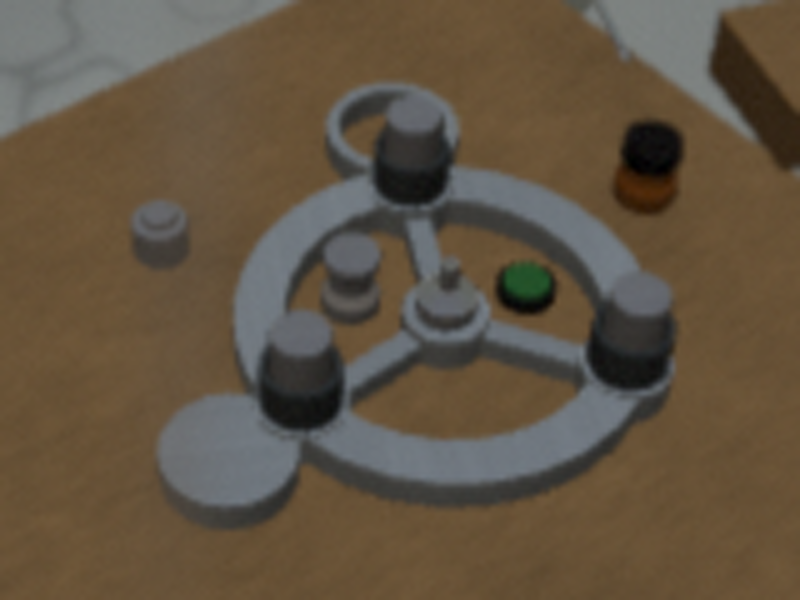

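View pics/top0.png

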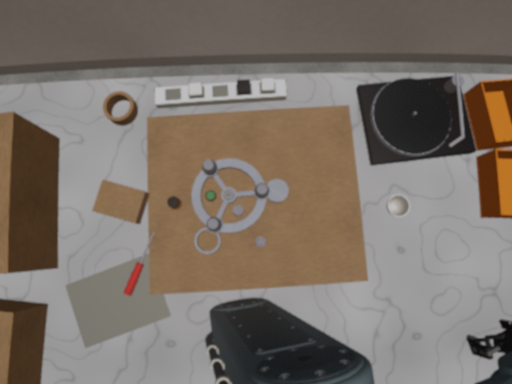

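Both views are clear. In the top zoom the caps are at (294,373) by the open ear, (487,236) by the solid ear and (276,139) on the plain side. I'll fit the chassis pose to these points and the ears, using both cameras.

```bash
cat > h.py <<'E'
import numpy as np,cv2
from bench import viewer
from scipy.spatial.transform import Rotation as R
from scipy.optimize import least_squares
def proj(P,n):
    c=viewer.get_calibration(n); q=c['orientation']
    M=R.from_quat([q[1],q[2],q[3],q[0]]).as_matrix()
    p=(np.atleast_2d(P)-c['origin'])@M
    p=p*[1,-1,-1]
    return cv2.projectPoints(p.reshape(-1,1,3),np.zeros(3),np.zeros(3),c['K'],c['dist'])[0].reshape(-1,2)
def pts(v):
    x,y,t,z=v; a=np.deg2rad([90,210,330])
    L=[[.1*np.cos(b),.1*np.sin(b),.076] for b in a]
    L+=[[0,.152,.021],[.147*np.cos(a[1]),.147*np.sin(a[1]),.021],[0,0,.063]]
    L=np.array(L); c,s=np.cos(t),np.sin(t)
    return np.c_[x+c*L[:,0]-s*L[:,1],y+s*L[:,0]+c*L[:,1],L[:,2]+z]
E
python3 - <<'E'
from h import *
zt=np.array([[294,373],[487,236],[276,139],[270,442],[549,241],[353,257]]); top=(zt+.5)/4-.5+[140,130]
zs=np.array([[413,113],[301,332],[641,292],[393,130],[229,440],[450,262]]); sc=(zs+.5)/5-.5+[190,130]
for fz in (0,1):
  for cams in (("top",),("scene",),("top","scene")):
    f=lambda v:np.concatenate([(proj(pts([v[0],v[1],v[2],v[3]*fz]),c)-{'top':top,'scene':sc}[c]).ravel() for c in cams])
    best=min((least_squares(f,[.4,0,t,0]) for t in np.arange(-3,3.2,1)),key=lambda r:r.cost)
    print(fz,cams,best.x.round(4),best.cost.round(2)); print(best.fun.reshape(-1,2).round(1).tolist())
    print(pts([*best.x[:3],best.x[3]*fz])[[0,1,2,5]].round(4).tolist())
E
```

```text
0 ('top',) [0.5622 0.0752 1.1199 0.    ] 1.47
[[-0.4, 0.5], [0.7, 0.1], [-0.4, 0.1], [0.2, 0.3], [0.1, 0.3], [0.0, -1.3]]
[[0.4722, 0.1188, 0.076], [0.5694, -0.0245, 0.076], [0.6449, 0.1314, 0.076], [0.5622, 0.0752, 0.063]]
0 ('scene',) [0.563  0.0759 1.1152 0.    ] 2.0
[[0.4, -0.0], [-0.1, -0.2], [-0.0, 0.2], [0.1, -1.0], [-0.4, 1.4], [0.1, -0.8]]
[[0.4732, 0.1199, 0.076], [0.5697, -0.0239, 0.076], [0.646, 0.1316, 0.076], [0.563, 0.0759, 0.063]]
0 ('top', 'scene') [ 0.5626  0.0756 -5.1655  0.    ] 3.71
[[-0.6, 0.4], [0.5, 0.0], [-0.5, -0.1], [-0.1, 0.1], [-0.1, 0.3], [-0.1, -1.4], [0.1, -0.0], [-0.2, -0.2], [-0.2, 0.1], [-0.2, -1.0], [-0.5, 1.4], [-0.1, -0.8]]
[[0.4727, 0.1194, 0.076], [0.5696, -0.0241, 0.076], [0.6454, 0.1316, 0.076], [0.5626, 0.0756, 0.063]]
1 ('top',) [ 0.5632  0.0757  1.1199 -0.0083] 1.21
[[-0.3, 0.3], [0.4, 0.2], [-0.3, 0.3], [0.4, -0.1], [-0.3, 0.4], [0.1, -1.2]]
[[0.4732, 0.1193, 0.0677], [0.5705, -0.024, 0.0677], [0.646, 0.1319, 0.0677], [0.5632, 0.0757, 0.0547]]
1 ('scene',) [ 0.5568  0.081   1.1148 -0.0087] 1.38
[[0.3, 0.4], [0.2, -0.3], [-0.6, 0.2], [0.1,
[... 747 characters left out ...]
 use_one_sided, method,
                             ^^^^^^^^^^^^^^^^^^^^^^
                             mf)
                             ^^^
    df = [f_eval - f0 for f_eval in f_evals]
                                    ^^^^^^^
    f = np.atleast_1d(self.fun(x, *self.args, **self.kwargs))
                      ~~~~~~~~^^^^^^^^^^^^^^^^^^^^^^^^^^^^^^
    return np.atleast_1d(self.fun(x))
                         ~~~~~~~~^^^
    return self.f(x, *self.args, **self.kwargs)
           ~~~~~~^^^^^^^^^^^^^^^^^^^^^^^^^^^^^^
  File "<stdin>", line 6, in <lambda>
  File "h.py", line 6, in proj
    c=viewer.get_calibration(n); q=c['orientation']
ValueError: time passes only in moves, steps and waits
```

The two cameras agree to about 1 mm with the chassis on z = 0. I'll shut the fingers and travel high toward the first cap at about (0.473, 0.119).

step_arm --plan '[[[-0.035,-0.032,0],[0,0,0]],[[-0.07,-0.064,0],[0,0,0]],[[-0.105,-0.096,0],[0,0,0]],[[-0.14,-0.128,0],[0,0,0]],[[-0.175,-0.16,0],[0,0,0]]]' --fingers 0

```text
time_s: 1.4
eef_pos: [0.282, -0.3244, 0.2394]
eef_rot: [0.0, 0.814, -0.581, 0.0]
wrist_force: [1.2, -0.7, 0.5]
opening: 0.145
```

step_arm --plan '[[[-0.035,-0.032,0],[0,0,0]],[[-0.07,-0.064,0],[0,0,0]],[[-0.105,-0.096,0],[0,0,0]],[[-0.14,-0.128,0],[0,0,0]],[[-0.175,-0.16,0],[0,0,0]]]'

```text
time_s: 1.9
eef_pos: [0.3763, -0.1068, 0.2398]
eef_rot: [-0.0, 0.814, -0.581, 0.001]
wrist_force: [0.4, 0.6, 0.1]
opening: -0.002
```

step_arm --plan '[[[-0.035,-0.032,0],[0,0,0]],[[-0.07,-0.064,0],[0,0,0]],[[-0.105,-0.096,0],[0,0,0]],[[-0.14,-0.128,0],[0,0,0]],[[-0.175,-0.16,0],[0,0,0]]]'

```text
time_s: 2.4
eef_pos: [0.4707, 0.1112, 0.2396]
eef_rot: [-0.0, 0.814, -0.58, 0.0]
wrist_force: [0.6, 0.4, 0.8]
opening: -0.001
```

```bash
cat > go.py <<'E'
import sys,numpy as np
from scipy.spatial.transform import Rotation as R
from bench import telemetry,ctrl
o=telemetry.get_obs(); q=o['eef_rot']; M=R.from_quat([q[1],q[2],q[3],q[0]]).as_matrix()
T={'m':(.4727,.1194),'a':(.5696,-.0241),'p':(.6454,.1316)}
for k,(x,y) in T.items(): print(k,(M.T@(np.array([x,y,.076+ctrl.tip_reach])-o['eef_pos'])).round(4),end=' ')
print('t',o['time_s'],o['eef_pos'].round(4),'z axis',M[:,2].round(4),o['wrist_force'].round(2),o['opening'],ctrl.tip_reach)
E
python3 go.py
```

```text
m [-0.0071 -0.0045  0.1556] a [ 0.1601 -0.0493  0.1557] p [ 0.0377 -0.1717  0.1558] t 2.4 [0.4707 0.1112 0.2396] z axis [ 1.e-03 -2.e-04 -1.e+00] [0.59 0.39 0.79] -0.0014470788581828948 0.008
```

step_arm --plan '[[[-0.007,-0.0045,0.035],[0,0,0]],[[-0.007,-0.0045,0.07],[0,0,0]],[[-0.007,-0.0045,0.1],[0,0,0]],[[-0.007,-0.0045,0.125],[0,0,0]],[[-0.007,-0.0045,0.14],[0,0,0]]]'

```text
time_s: 2.9
eef_pos: [0.4708, 0.1173, 0.0971]
eef_rot: [0.001, 0.814, -0.581, -0.001]
wrist_force: [-0.4, -0.0, 0.1]
opening: -0.001
```

step_arm --plan '[[[0,0,0],[0,0,0]],[[0,0,0],[0,0,0]]]'

```text
time_s: 3.1
eef_pos: [0.4723, 0.1172, 0.0997]
eef_rot: [-0.0, 0.814, -0.581, -0.0]
wrist_force: [0.1, -0.1, -0.4]
opening: 0.0
```

```bash
python3 - <<'E'
from bench import viewer
import cv2
for n,(r,c) in {"top":((130,280),(140,340)),"scene":((100,250),(190,390))}.items():
    a=viewer.camera(n)[r[0]:r[1],c[0]:c[1],::-1]; cv2.imwrite(f"pics/{n}1.png",cv2.resize(a,None,fx=4,fy=4,interpolation=cv2.INTER_CUBIC))
E
python3 go.py
```

```text
m [-0.0023 -0.0003  0.0166] a [ 0.1649 -0.0451  0.0168] p [ 0.0424 -0.1675  0.017 ] t 3.2 [0.4732 0.1171 0.1006] z axis [ 0.0023  0.     -1.    ] [ 0.04  0.34 -0.59] 0.0021922311045714225 0.008
```

View pics/scene1.png

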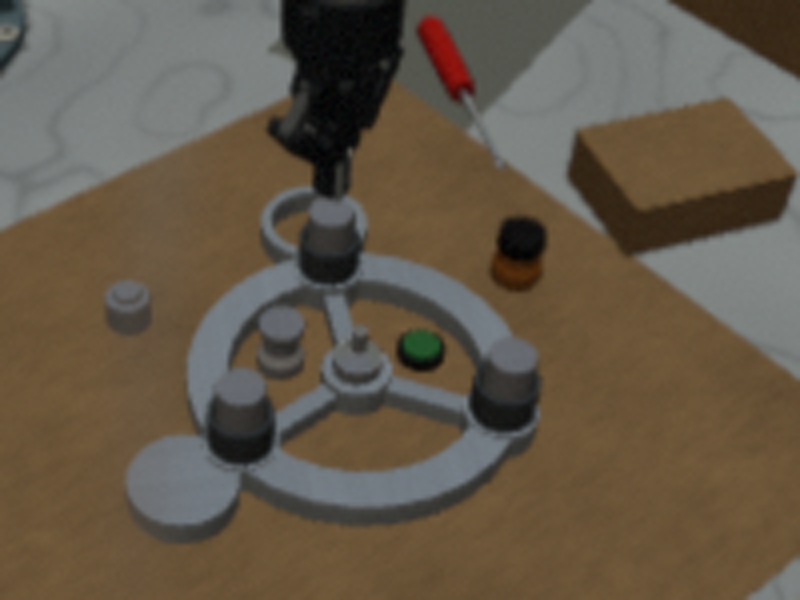

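The scene picture shows the closed fingertips at about (333,190), just above the open-ear cap top at (331,213). I'll go down in small steps and watch the force.

step_arm --plan '[[[-0.002,0,0.005],[0,0,0]],[[-0.002,0,0.01],[0,0,0]],[[-0.002,0,0.013],[0,0,0]],[[-0.002,0,0.016],[0,0,0]],[[-0.002,0,0.018],[0,0,0]]]'

```text
time_s: 3.7
eef_pos: [0.4713, 0.1191, 0.0811]
eef_rot: [0.0, 0.814, -0.581, -0.0]
wrist_force: [-0.4, 0.6, 2.4]
opening: 0.002
```

step_arm --plan '[[[0,0,0],[0,0,0]],[[0,0,0],[0,0,0]]]'

```text
time_s: 3.9
eef_pos: [0.4714, 0.1191, 0.0813]
eef_rot: [0.0, 0.814, -0.581, -0.0]
wrist_force: [-1.3, -0.3, 1.3]
opening: 0.001
```

```bash
python3 go.py
```

```text
m [ 0.0001 -0.0014 -0.0027] a [ 0.1674 -0.0462 -0.0027] p [ 0.0448 -0.1686 -0.0027] t 3.9 [0.4714 0.1191 0.0813] z axis [-4.e-04  0.e+00 -1.e+00] [-1.27 -0.28  1.31] 0.0006014337303491443 0.008
```

The contact height and the force (about 2 N at 2.7 mm) fit the spring data. I'll press on to about 6 mm.

step_arm --plan '[[[0,0,0.002],[0,0,0]],[[0,0,0.0035],[0,0,0]],[[0,0,0.0035],[0,0,0]],[[0,0,0.0035],[0,0,0]]]'

```text
time_s: 4.3
eef_pos: [0.4715, 0.1191, 0.0779]
eef_rot: [-0.0, 0.814, -0.581, 0.0]
wrist_force: [-1.2, -0.0, 4.5]
opening: 0.001
```

```bash
python3 go.py
python3 - <<'E'
from bench import viewer
import cv2
for n,(r,c) in {"scene":((100,250),(190,390))}.items():
    a=viewer.camera(n)[r[0]:r[1],c[0]:c[1],::-1]; cv2.imwrite(f"pics/{n}2.png",cv2.resize(a,None,fx=4,fy=4,interpolation=cv2.INTER_CUBIC))
E
python3 go.py
```

```text
m [ 0.0001 -0.0012 -0.0061] a [ 0.1673 -0.0461 -0.0061] p [ 0.0448 -0.1685 -0.0061] t 4.3 [0.4715 0.1191 0.0779] z axis [ 1.e-04  0.e+00 -1.e+00] [-1.17 -0.    4.52] 0.0012765171908065984 0.008
m [ 0.0001 -0.0012 -0.0061] a [ 0.1673 -0.0461 -0.0061] p [ 0.0448 -0.1685 -0.0061] t 4.35 [0.4715 0.1191 0.0779] z axis [ 1.e-04  0.e+00 -1.e+00] [-1.54 -0.1   3.65] -0.00011299148500565833 0.008
```

View pics/scene2.png

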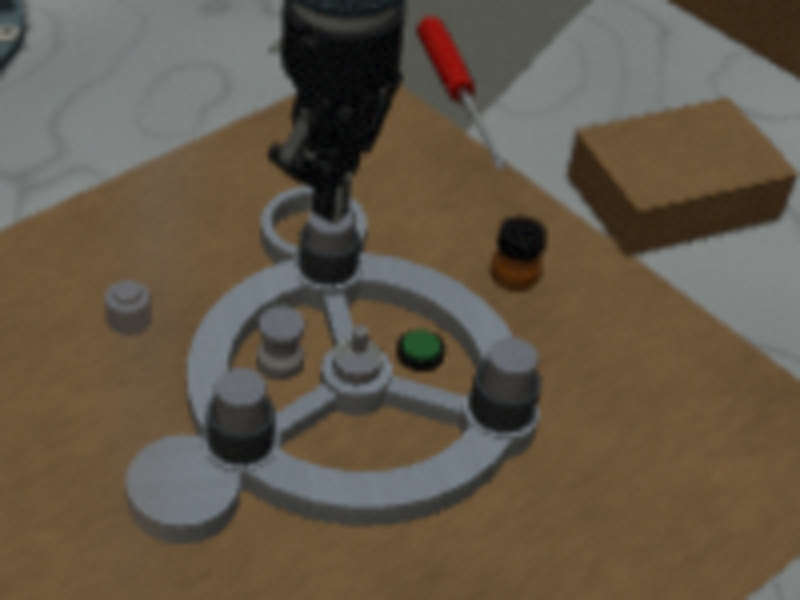

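The picture shows the cap pushed in with the fingertips on its centre at (332,215), and the chassis unmoved. The reading is 6.1 mm at about 4 N. I'll release straight up and go to the solid-ear cap.

step_arm --plan '[[[0,0,-0.004],[0,0,0]],[[0,0,-0.01],[0,0,0]],[[0,0,-0.025],[0,0,0]],[[0,0,-0.05],[0,0,0]],[[0,0,-0.06],[0,0,0]]]'

```text
time_s: 4.85
eef_pos: [0.4727, 0.119, 0.14]
eef_rot: [-0.001, 0.814, -0.581, 0.001]
wrist_force: [0.4, 0.8, 0.6]
opening: 0.003
```

step_arm --plan '[[[0.035,-0.009,0],[0,0,0]],[[0.075,-0.02,0],[0,0,0]],[[0.115,-0.031,0],[0,0,0]],[[0.15,-0.041,0],[0,0,0]],[[0.167,-0.046,0],[0,0,0]]]'

```text
time_s: 5.35
eef_pos: [0.5708, -0.0265, 0.1378]
eef_rot: [0.0, 0.814, -0.582, 0.001]
wrist_force: [-0.7, -0.2, 0.1]
opening: 0.002
```

step_arm --plan '[[[0,0,0.015],[0,0,0]],[[0,0,0.03],[0,0,0]],[[0,0,0.037],[0,0,0]],[[0,0,0.037],[0,0,0]],[[0,0,0.037],[0,0,0]]]'

```text
time_s: 5.85
eef_pos: [0.5688, -0.0228, 0.1005]
eef_rot: [0.0, 0.815, -0.58, -0.0]
wrist_force: [0.7, 1.3, -0.6]
opening: -0.001
```

```bash
python3 - <<'E'
from bench import viewer
import cv2
for n,(r,c) in {"scene":((100,250),(190,390))}.items():
    a=viewer.camera(n)[r[0]:r[1],c[0]:c[1],::-1]; cv2.imwrite(f"pics/{n}3.png",cv2.resize(a,None,fx=4,fy=4,interpolation=cv2.INTER_CUBIC))
E
python3 go.py
```

```text
m [-0.1662  0.0447  0.017 ] a [0.001 0.    0.017] p [-0.1213 -0.1225  0.017 ] t 5.9 [ 0.5693 -0.0231  0.101 ] z axis [ 2.e-04 -0.e+00 -1.e+00] [ 0.75 -0.47 -1.18] -0.0007769265373905522 0.008
```

View pics/scene3.png

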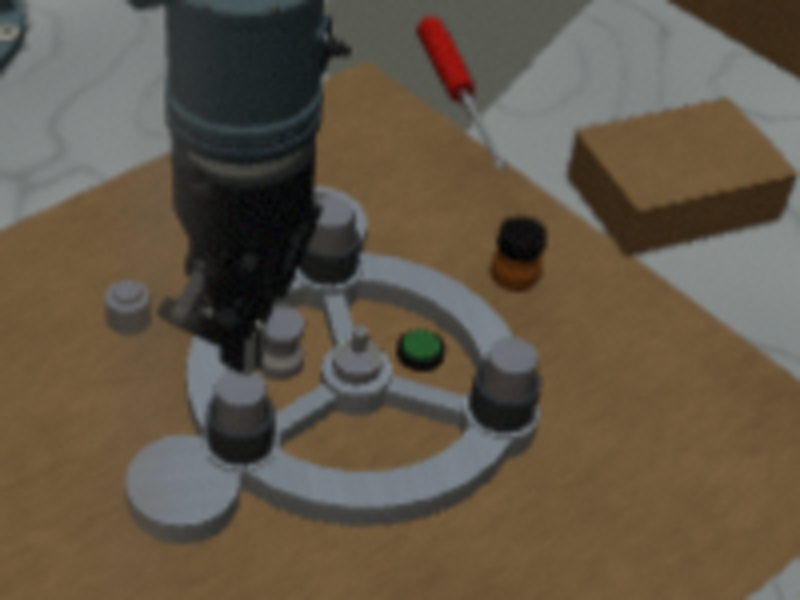

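The open-ear cap is back at full height at (331,213). The fingertips at (240,365) are just above the solid-ear cap at (241,385).

step_arm --plan '[[[0,0,0.005],[0,0,0]],[[0,0,0.01],[0,0,0]],[[0,0,0.014],[0,0,0]],[[0,0,0.017],[0,0,0]],[[0,0,0.019],[0,0,0]]]'

```text
time_s: 6.4
eef_pos: [0.5691, -0.0238, 0.0815]
eef_rot: [0.0, 0.814, -0.581, -0.0]
wrist_force: [-1.8, 0.1, 2.2]
opening: 0.0
```

step_arm --plan '[[[0,0,0],[0,0,0]],[[0,0,0],[0,0,0]]]'

```text
time_s: 6.6
eef_pos: [0.5692, -0.0238, 0.0818]
eef_rot: [0.0, 0.814, -0.581, -0.0]
wrist_force: [-2.0, 0.2, 1.9]
opening: 0.003
```

```bash
python3 go.py
```

```text
m [-0.1669  0.0446 -0.0021] a [ 0.0004 -0.0003 -0.0022] p [-0.1221 -0.1227 -0.0022] t 6.6 [ 0.5692 -0.0238  0.0818] z axis [-4.e-04  1.e-04 -1.e+00] [-2.    0.16  1.89] 0.002669357391738997 0.008
```

step_arm --plan '[[[0,0,0.002],[0,0,0]],[[0,0,0.004],[0,0,0]],[[0,0,0.004],[0,0,0]],[[0,0,0.004],[0,0,0]]]'

```text
time_s: 7.0
eef_pos: [0.5695, -0.0239, 0.078]
eef_rot: [-0.0, 0.814, -0.581, 0.0]
wrist_force: [-1.8, 0.7, 4.0]
opening: -0.0
```

```bash
python3 - <<'E'
from bench import viewer
import cv2
for n,(r,c) in {"scene":((100,250),(190,390))}.items():
    a=viewer.camera(n)[r[0]:r[1],c[0]:c[1],::-1]; cv2.imwrite(f"pics/{n}4.png",cv2.resize(a,None,fx=4,fy=4,interpolation=cv2.INTER_CUBIC))
E
python3 go.py
```

```text
m [-0.167   0.0448 -0.0061] a [ 0.0002 -0.     -0.006 ] p [-0.1223 -0.1224 -0.006 ] t 7.05 [ 0.5695 -0.0239  0.078 ] z axis [ 3.e-04 -1.e-04 -1.e+00] [-1.5  -0.18  3.79] 0.004011216134276941 0.008
```

View pics/scene4.png

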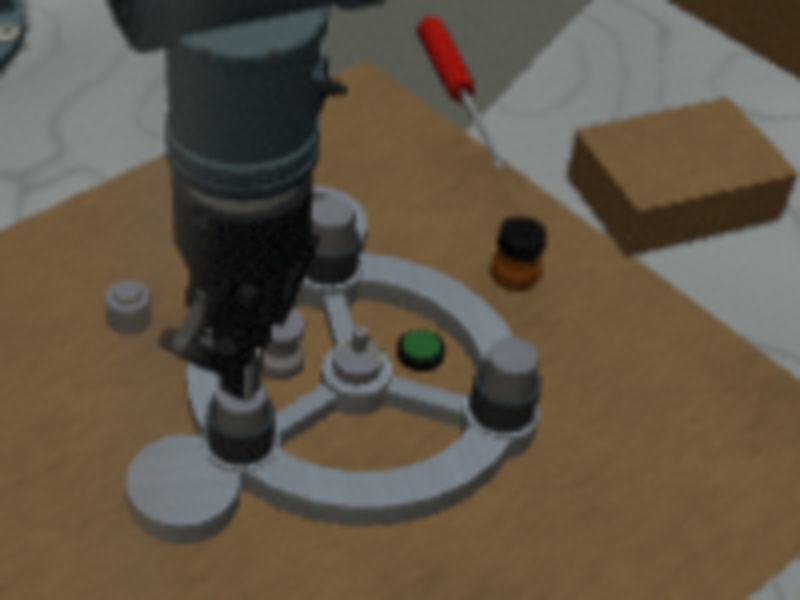

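The solid-ear cap is pressed 6 mm at about 4 N, with the fingertips on it at (238,392). Next I'll release it and go to the plain cap.

step_arm --plan '[[[0,0,-0.004],[0,0,0]],[[0,0,-0.01],[0,0,0]],[[0,0,-0.025],[0,0,0]],[[0,0,-0.05],[0,0,0]],[[0,0,-0.06],[0,0,0]]]'

```text
time_s: 7.55
eef_pos: [0.5708, -0.0242, 0.1409]
eef_rot: [-0.001, 0.814, -0.581, 0.002]
wrist_force: [0.9, 1.6, 0.7]
opening: 0.002
```

step_arm --plan '[[[-0.025,-0.025,0],[0,0,0]],[[-0.055,-0.055,0],[0,0,0]],[[-0.085,-0.085,0],[0,0,0]],[[-0.11,-0.11,0],[0,0,0]],[[-0.1225,-0.1225,0],[0,0,0]]]'

```text
time_s: 8.05
eef_pos: [0.646, 0.1348, 0.1382]
eef_rot: [-0.001, 0.815, -0.58, 0.0]
wrist_force: [0.2, -0.5, 0.5]
opening: -0.003
```

step_arm --plan '[[[0,0,0.015],[0,0,0]],[[0,0,0.03],[0,0,0]],[[0,0,0.037],[0,0,0]],[[0,0,0.037],[0,0,0]],[[0,0,0.037],[0,0,0]]]'

```text
time_s: 8.55
eef_pos: [0.645, 0.1309, 0.1005]
eef_rot: [0.0, 0.814, -0.581, -0.0]
wrist_force: [0.2, 0.0, 0.1]
opening: -0.001
```

```bash
python3 - <<'E'
from bench import viewer
import cv2
for n,(r,c) in {"scene":((100,250),(190,390))}.items():
    a=viewer.camera(n)[r[0]:r[1],c[0]:c[1],::-1]; cv2.imwrite(f"pics/{n}5.png",cv2.resize(a,None,fx=4,fy=4,interpolation=cv2.INTER_CUBIC))
E
python3 go.py
```

```text
m [-0.0451  0.1672  0.017 ] a [0.1221 0.1221 0.0171] p [-0.0005 -0.0001  0.0171] t 8.6 [0.6455 0.1311 0.1011] z axis [ 4.e-04 -0.e+00 -1.e+00] [ 0.2  -0.51  0.54] 0.005858095317102897 0.008
```

View pics/scene5.png

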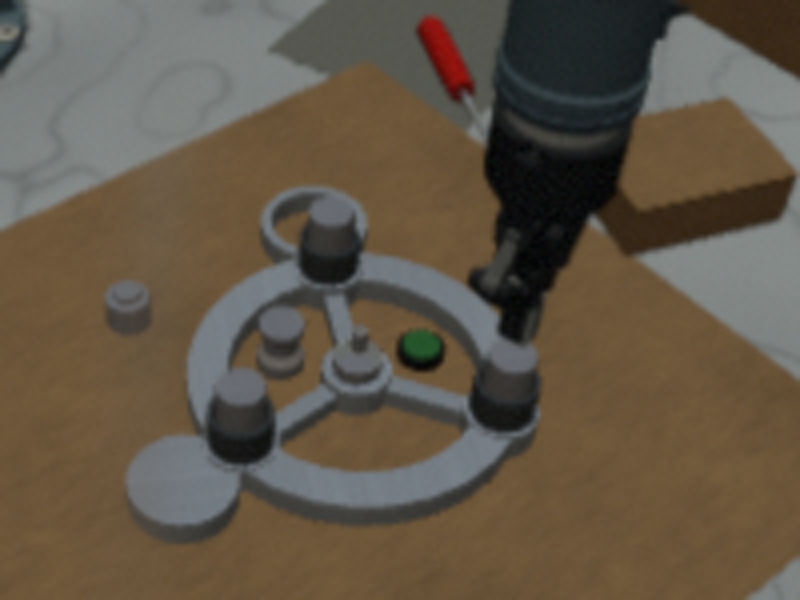

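The first two caps are up again at (331,213) and (241,385), and the fingertips are over the plain cap at about (515,335).

step_arm --plan '[[[0,0,0.005],[0,0,0]],[[0,0,0.01],[0,0,0]],[[0,0,0.014],[0,0,0]],[[0,0,0.017],[0,0,0]],[[0,0,0.019],[0,0,0]]]'

```text
time_s: 9.1
eef_pos: [0.645, 0.1318, 0.0815]
eef_rot: [0.0, 0.814, -0.581, -0.0]
wrist_force: [-2.0, -0.6, 1.9]
opening: -0.002
```

step_arm --plan '[[[0,0,0],[0,0,0]],[[0,0,0],[0,0,0]]]'

```text
time_s: 9.3
eef_pos: [0.6452, 0.1319, 0.0819]
eef_rot: [0.0, 0.814, -0.581, -0.0]
wrist_force: [-1.6, 0.3, 1.6]
opening: -0.001
```

```bash
python3 go.py
```

```text
m [-0.0444  0.1671 -0.002 ] a [ 0.1228  0.1223 -0.0021] p [ 0.0003 -0.0001 -0.0021] t 9.3 [0.6452 0.1319 0.0819] z axis [-3.e-04 -0.e+00 -1.e+00] [-1.62  0.34  1.65] -0.0008819097120497823 0.008
```

step_arm --plan '[[[0,0,0.002],[0,0,0]],[[0,0,0.004],[0,0,0]],[[0,0,0.004],[0,0,0]],[[0,0,0.004],[0,0,0]]]'

```text
time_s: 9.7
eef_pos: [0.6455, 0.1319, 0.0781]
eef_rot: [-0.0, 0.814, -0.581, 0.0]
wrist_force: [-1.2, 1.0, 3.8]
opening: 0.004
```

```bash
python3 - <<'E'
from bench import viewer
import cv2
for n,(r,c) in {"scene":((100,250),(190,390))}.items():
    a=viewer.camera(n)[r[0]:r[1],c[0]:c[1],::-1]; cv2.imwrite(f"pics/{n}6.png",cv2.resize(a,None,fx=4,fy=4,interpolation=cv2.INTER_CUBIC))
E
python3 go.py
```

```text
m [-0.0444  0.1674 -0.006 ] a [ 0.1228  0.1226 -0.0059] p [ 0.0003  0.0002 -0.0059] t 9.75 [0.6455 0.1319 0.0781] z axis [ 5.e-04  1.e-04 -1.e+00] [-0.42 -0.3   3.76] 0.000843738931167529 0.008
```

View pics/scene6.png

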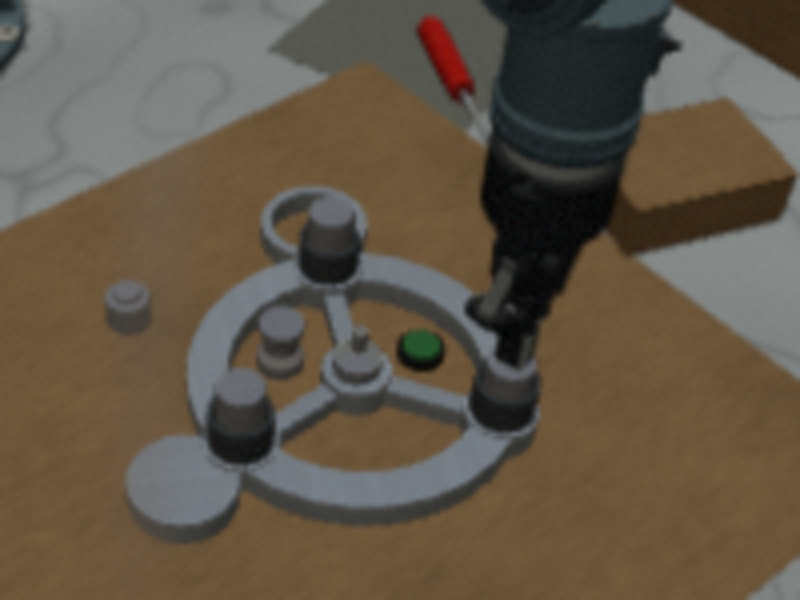

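The plain cap is pressed 5.9 mm at about 3.8 N, with the fingertips on it at (512,362) and the other two caps up. I'll rise clear.

step_arm --plan '[[[0,0,-0.004],[0,0,0]],[[0,0,-0.01],[0,0,0]],[[0,0,-0.03],[0,0,0]],[[0,0,-0.07],[0,0,0]],[[0,0,-0.1],[0,0,0]]]'

```text
time_s: 10.25
eef_pos: [0.6452, 0.1318, 0.1795]
eef_rot: [-0.0, 0.814, -0.581, 0.0]
wrist_force: [0.4, -0.1, -0.7]
opening: 0.003
```

step_arm --plan '[[[0,0,-0.03],[0,0,0]],[[0,0,-0.05],[0,0,0]],[[0,0,-0.05],[0,0,0]],[[0,0,-0.05],[0,0,0]],[[0,0,-0.05],[0,0,0]]]'

```text
time_s: 10.75
eef_pos: [0.6442, 0.1318, 0.2257]
eef_rot: [0.001, 0.814, -0.581, -0.001]
wrist_force: [-1.0, -0.2, -0.8]
opening: -0.005
```

```bash
python3 - <<'E'
from bench import viewer
import cv2
for n,(r,c) in {"scene":((100,250),(190,390))}.items():
    a=viewer.camera(n)[r[0]:r[1],c[0]:c[1],::-1]; cv2.imwrite(f"pics/{n}7.png",cv2.resize(a,None,fx=4,fy=4,interpolation=cv2.INTER_CUBIC))
E
python3 go.py
```

```text
m [-0.044   0.1657  0.1422] a [0.1232 0.1208 0.1419] p [ 0.0007 -0.0016  0.1416] t 10.8 [0.6442 0.1318 0.2256] z axis [-3.5e-03 -1.0e-04 -1.0e+00] [-0.22 -0.07 -0.28] 0.0022904639053177144 0.008
```

View pics/scene7.png

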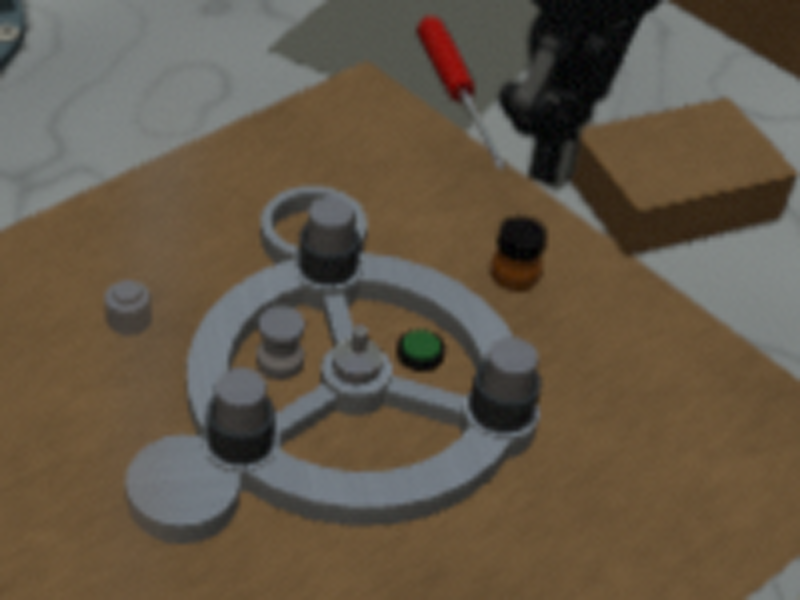

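All three caps are fully up at (331,213), (241,385) and (509,355). The chassis and the other things in view are where they were, and the gripper is about 140 mm above the caps. I'm handing in.

```bash
python3 -c "
from bench import ticket
print(ticket.hand_in())"
```

```text
the job is handed in; nothing more can be done
None
```

I pressed the three caps in order with closed fingertips: open ear about 6.1 mm, solid ear about 6.0 mm, plain side about 5.9 mm. Each took about 4 N, which fits the spring data, and I lifted clear after each one so it could spring back before the next. The job took about 11 s.

In the last picture all three caps are fully up and the gripper is about 140 mm above them. The chassis and the nearby loose things show no movement by eye; I did not re-measure their positions, and the screw cup is outside that view. The two cameras had placed the chassis within about 1 mm of each other, and none of my checks failed or disagreed.

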